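# Set up a plaster casting box round a cup model

## Task

Set up the casting box for pouring plaster: put the cup model fully home on the D-shaped pin of the casting base, handle towards the fixed end fence, and seat the round wooden plug in its mouth. Close the two open sides with the two tall boards, upright on the ledge close against the raised bed so that hardly a gap is left: the short one at the open end, the long one along the front, covering the ends of the end fence and the end board. Leave the low board, which is too low for this mould, and the water cup where they are.

Things in the scene. Friction and masses are not known exactly. Their poses are not given: they have to be found in the camera images.
- base: Fixed casting base on a grey board (top z 0.018). Origin: plate underside, on the pin axis. In mm: plate x -115..93, y -110..88, 12 thick; white raised bed x +-75, y +-70, top at 20; brass D pin 24 dia, top at 42, flat 4 off axis facing +y; fences 18 thick, tops at 108: back fence on the bed's +x side, end fence on its +y end. Open: -x side (front) and -y end; ledge there 40 wide, top at 12.
- model: Loose white plaster cup model, 0.11-0.23 kg, body 50 mm diameter, 62 high, loop handle out to 52 from the axis. Origin: underside centre; +y to the handle. D bore in the foot 28 deep, radius 13.7, flat 5.7 off the axis towards +y: fits the pin with axes turned as the base's, 1.7 mm play; seated, origin 20 above the base's. Mouth recess 34 wide, 10 deep. Grip it across x, beside the handle.
- plug: Loose dark turned wooden plug, 34 mm high, 0.08 kg. Origin: underside centre. Lowest 8 mm: spigot, 28 diameter, goes in the model's mouth; above it a 44 mm shoulder that rests on the rim, widening to a straight band of 54 mm diameter from 17 mm up to the top: grip there. Seated, its origin is 54 mm above the model's.
- side_board: Loose long tall wooden board standing on edge: 20 thick (x), 180 long (y), 96 mm high (z), 0.22 kg. Origin: underside centre. Same either way round. Belongs on the front ledge, along the base's y, centred at about x -85 to -88, y -1 mm of the base.
- end_board: Loose short tall wooden board standing on edge: 20 thick (x), 146 long (y), 96 mm high (z), 0.18 kg. Origin: underside centre. Same either way round. Belongs on the end ledge, its y along the base's x, centred at about x -1, y -80 to -83 mm of the base. Only about 2 mm to spare at each of its ends once the side board stands tight, so it goes in more easily first.
- low_board: Low loose wooden board standing on edge, 20 thick (x), 110 long (y), 52 mm high. Origin: underside centre. Not wanted: leave it alone.
- water_cup: Small grey-green water cup, 75 mm diameter, 48 high, on the bench behind the base. Origin: underside centre. Leave it alone.

How it is judged:
At the end, for the whole second after the job is handed in: Model down on the pin (4.5 mm, upright, handle to the end fence within 0.25 rad); plug in its mouth (7 mm, upright); end and side boards upright on the ledge, at most 10 mm off the bed, square within 0.08 rad, centred within about 10 mm; all at rest (horizontal distance between model and base below 0.006 m and z of model in the frame of base between 0.016 and 0.0245 m and angle between the y axis of model and the y axis of base, either way round below 0.25 rad and angle between model's own z axis and vertical below 0.08 rad and horizontal distance between plug and model below 0.007 m and z of plug in the frame of model between 0.05 and 0.0585 m and angle between plug's own z axis and vertical below 0.1 rad and x of side_board in the frame of base between -0.095 and -0.082 m and y of side_board in the frame of base between -0.014 and 0.012 m and z of side_board in the frame of base between 0.008 and 0.0165 m and angle between the y axis of side_board and the y axis of base, either way round below 0.08 rad and angle between each of side_board, end_board's own z axis and vertical below 0.06 rad and y of end_board in the frame of base between -0.09 and -0.077 m and x of end_board in the frame of base between -0.012 and 0.008 m and z of end_board in the frame of base between 0.008 and 0.0165 m and angle between the y axis of end_board and the x axis of base, either way round below 0.08 rad and linear speed of each of model, plug, side_board, end_board below 0.03 m/s and angular speed of each of model, plug, side_board, end_board below 0.5 rad/s); the robot touches nothing.
It fails at once if the low board is moved by more than 15 mm (distance of low_board from where it was at the start of the episode above 0.015 m).
It fails at once if the water cup is moved by more than 15 mm (distance of water_cup from where it was at the start of the episode above 0.015 m).
It also fails if it takes over 96 s, if anything falls off the work surface, if the arm or the gripper's body presses on something with over 40 N, if the wrist force passes 120 N, or if a joint passes its speed limit or range.

## Robot

A 6-joint arm with a two-finger parallel gripper is mounted at the origin on a cart in front of the work surface, level with it; the furniture and walls round the work are solid. World frame = base frame: x ahead of the robot, y to its left, z up, the work surface at z = 0. Lengths are in m, angles in rad, forces in N, time in s.
With the tool pointing down it reaches from about 0.275 to 0.875 m from the base axis. Payload 12.5 kg.
Tool frame: the origin (TCP) lies at the very end of the fingers, on their centre line; the grasp point (between the pads) lies 19 mm behind it; z points along the fingers, y is the line along which they close (so a half turn about z gives the same grasp; the last joint's range is limited). The gripper opens to 85 mm and grips with 20 to 120 N. Pads are 22 mm wide; open, the fingers measure 114 mm over their backs; the gripper's body (76 mm by 85 mm) begins 54 mm behind the grasp point. The pads swing forward as they close: fully open they stand 13 mm farther back than shut.
Start: joints at [-1.34, 0.351, 1.652, -0, 1.139, -0.085], TCP at [0.171, -0.523, 0.231] pointing down, gripper open.
Joint ranges: [-2.75, 2.75], [-0.79, 2.1], [0.01, 2.65], [-1.57, 4.71], [0.07, 3.14], [-2.87, 2.87]. Speed limits (rad/s): [2.22, 2.22, 2.79, 3.14, 3.14, 3.14].

## Interface

Orientations are given as a 3x3 rotation matrix whose columns are the frame's x, y, z axes.
In Python, from bench import manip gives the robot as it stands. Calls block until the motion is done:
- manip.move_ptp(position, orientation): joint-space move of the TCP to a pose.
- manip.move_l(position, attitude=None, max_speed=0.15): straight line of the TCP; attitude=None keeps the orientation; max_speed is the mean speed in m/s.
- manip.move_j(angles): joint-space move.
- manip.set_gripper(opening, effort=None): opening from 0.0 (shut) to 1.0 (fully open); effort is the grip in N (None keeps the last); returns when the fingers have stopped.
- manip.dwell(seconds).
- manip.inverse_kinematics(position, orientation): joint angles nearest the present ones, or None.
- manip.grab_frame(name): name is "side" or "top" or "wrist"; returns (picture, depth): 480x640x3 uint8, red, green, blue; 480x640 float32, m along the optical axis (not along the pixel's ray), 0 where there is no reading.
- manip.get_calibration(name): a dict with "camera_matrix" (3x3 intrinsics, pixels), "R" (3x3) and "t" (3): a world point X has camera coordinates R X + t. Camera axes: x right, y down, z forward; pixel columns grow to the right and rows downward; lengths in m; the calibration is good to about 2 mm. A picture is of the moment at which its call begins: read the wrist's pose just before it. get_calibration takes no time and is no camera call; for the wrist camera it gives the pose at the moment of the call.
A pose or a line that the arm cannot do raises manip.Unreachable and nothing moves.
- manip.sign_off(): hands the job in; it is judged then, once.
Trained networks look in the newest picture that a camera, given by its name, has taken for a name from the list of things; names that differ only in an ending like _2 or _b are one class to them, and where a whole thing is asked for, a point or a joint stands for the part that bears it (a point fixed in the world has none). Each returns a list of dicts, best first, with "confidence" (0 to 1); they miss things now and then, are a little off and sometimes report something else, mostly with a low value. They report only what shows in the picture. A call takes as long as a camera call.
- manip.look_for(camera, name): "at" ([x, y, z] in m, in world coordinates, good to about 4 mm: the middle of the surface that is visible of it).
Readings, each from a call of its own:
- manip.current_time(): time.
- manip.current_qpos(): joint angles.
- manip.current_joint_vel(): joint speeds.
- manip.current_joint_torque(): joint torques, N m.
- manip.current_ee_pos(): TCP position.
- manip.current_tcp_rot(): TCP orientation.
- manip.current_force(): force on the tool from outside, world axes, zero at the start.
- manip.current_ft_torque(): the same for the moment, N m.
- manip.current_grip_width(): opening from 0.0 (shut) to 1.0 (fully open).
- manip.current_grip_force(): force on a finger pad.
Only numpy, scipy, OpenCV 4.12 (cv2) and the standard library are available. Lean on these libraries where they do the work, as an engineer would, in place of code of your own. Each camera call takes 0.05 s, during which the arm holds its last target. There are 200 camera calls.

## Working session

There is one attempt and no reset: what is moved stays moved. The work goes in short steps, each a Python script; the robot and the scene stay as the last script left them, time stands still between calls to the robot, and variables do not carry over. Pictures are saved under pics/ and viewed, at most 14 in all, crops included, and the job is handed in when it is done.

```bash
mkdir -p pics; ls
cat > h.py <<'E'
import numpy as np, cv2
from bench import manip as m
def snap(c,fn=None):
    K=m.get_calibration(c); im,d=m.grab_frame(c)
    if fn: cv2.imwrite('pics/'+fn,im[:,:,::-1])
    v,u=np.mgrid[0:480,0:640]; k=np.array(K['camera_matrix'])
    P=np.stack([(u-k[0,2])/k[0,0]*d,(v-k[1,2])/k[1,1]*d,d],-1)
    W=(P-np.array(K['t']))@np.array(K['R']); W[d==0]=np.nan
    return im,W
E
python3 - <<'E'
from h import *
for c in ['top','side']:
    im,W=snap(c,c+'0.png'); np.savez('/tmp/%s0.npz'%c,im=im,W=W)
    K=m.get_calibration(c); print(c,-np.array(K['R']).T@np.array(K['t']))
    for n in ['base','model','plug','side_board','end_board','low_board','water_cup']:
        r=m.look_for(c,n); print(n,[(np.round(a['at'],3),round(a['confidence'],2)) for a in r[:3]])
print(m.current_time())
E
```

```text
pics
top [ 0.53313225 -0.00990521  0.91655074]
base [(array([ 0.531, -0.189,  0.039]), 0.75)]
model [(array([0.593, 0.003, 0.074]), 0.96)]
plug [(array([ 0.455, -0.005,  0.052]), 0.95)]
side_board [(array([0.532, 0.159, 0.11 ]), 0.65)]
end_board []
low_board [(array([0.458, 0.092, 0.07 ]), 0.62)]
water_cup [(array([ 0.756, -0.188,  0.033]), 0.68)]
side [ 0.2643899  -0.71873085  0.52168558]
base [(array([ 0.541, -0.194,  0.036]), 0.66)]
model [(array([0.591, 0.009, 0.08 ]), 0.6)]
plug [(array([ 0.451, -0.016,  0.054]), 0.81)]
side_board [(array([0.516, 0.156, 0.087]), 0.89)]
end_board [(array([0.599, 0.088, 0.076]), 0.75), (array([0.519, 0.16 , 0.088]), 0.74)]
low_board [(array([0.453, 0.084, 0.05 ]), 0.7)]
water_cup [(array([ 0.751, -0.185,  0.037]), 0.89)]
0.8
```

View pics/top0.png

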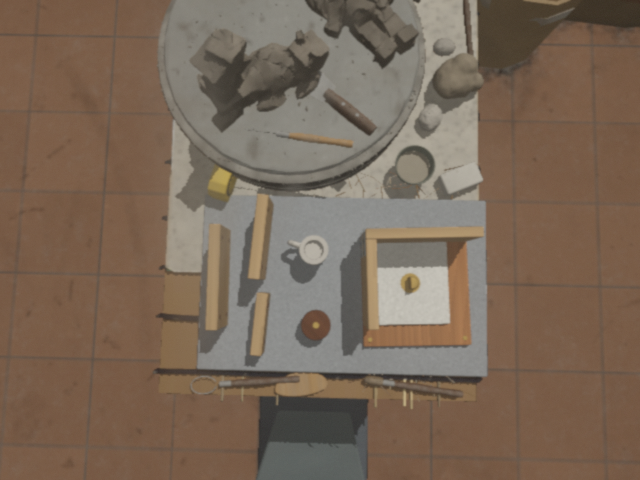

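View pics/side0.png

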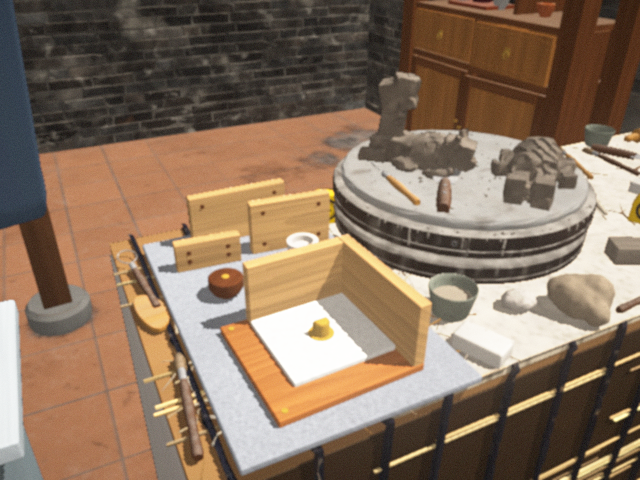

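The top view shows the base at (415,285), with the end fence on the left (+y) and the back fence above (+x). The model is at (313,250) with its handle to the left, the plug at (316,324), the long board at (216,278), the short tall board at (260,236) and the low board at (259,323). The side view agrees with this. Next I fit precise poses from the depth.

```bash
cat > fit.py <<'E'
from h import *
def rect(W,z0,z1,x,y,lab):
    M=(W[...,2]>z0)&(W[...,2]<z1)&(W[...,0]>x[0])&(W[...,0]<x[1])&(W[...,1]>y[0])&(W[...,1]<y[1])
    p=W[M]; 
    if len(p)<10: print(lab,len(p)); return
    (c,s,a)=cv2.minAreaRect((p[:,:2]*1000).astype(np.float32))
    q=p[:,:2]-p[:,:2].mean(0); w,V=np.linalg.eigh(q.T@q); d=V[:,1]; d=d*np.sign(d[0]+d[1])
    print(lab,len(p),'c',np.round(c,1),'size',np.round(s,1),'a',round(a,1),'mean',np.round(p.mean(0)*1000,1),'axis deg',round(np.degrees(np.arctan2(d[1],d[0])),2))
    return p
E
python3 - <<'E'
from fit import *
W=np.load('/tmp/top0.npz')['W']
rect(W,.104,.124,(.4,.66),(.13,.2),'side')
rect(W,.104,.124,(.5,.7),(.05,.13),'end')
rect(W,.06,.08,(.38,.51),(.05,.13),'low')
rect(W,.07,.09,(.54,.65),(-.03,.03),'model rim')
rect(W,.045,.06,(.4,.5),(-.05,.04),'plug')
rect(W,.06,.077,(.54,.65),(.025,.055),'handle')
rect(W,.03,.044,(.42,.63),(-.27,-.09),'bed')
rect(W,.05,.07,(.48,.56),(-.22,-.15),'pin')
rect(W,.115,.135,(.42,.595),(-.15,-.06),'endfence')
rect(W,.115,.135,(.58,.67),(-.34,-.11),'backfence')
rect(W,.024,.0335,(.38,.66),(-.34,-.05),'plate')
rect(W,.01,.0235,(.3,.8),(-.4,.3),'greyboard')
E
```

```text
side 1363 c [536.7 171.3] size [179.3  21.1] a 0.5 mean [536.1 170.4 114. ] axis deg 0.7
end 1048 c [620.8  94.2] size [ 42.4 173. ] a 76.4 mean [607.   96.6 114.2] axis deg -4.64
low 738 c [455.7  96.3] size [ 20.3 109.9] a 86.1 mean [455.3  95.9  70.3] axis deg -4.17
model rim 556 c [588.9   2.5] size [50.3 50.1] a 15.3 mean [589.4   2.7  77.5] axis deg 69.0
plug 717 c [455.2  -4.1] size [51.9 53.3] a 46.3 mean [455.1  -4.   52.4] axis deg -17.88
handle 62 c [600.   38.9] size [23.3  8.8] a 74.9 mean [599.7  38.2  70.9] axis deg 73.88
bed 7434 c [ 517.  -179.9] size [179.6 194. ] a 89.9 mean [ 520.  -187.1   36.8] axis deg -6.88
pin 109 c [ 534.3 -178.9] size [21.6 15.3] a 1.1 mean [ 534.8 -177.5   59.1] axis deg 3.63
endfence 956 c [526.  -96.7] size [138.  19.] a 3.0 mean [525.9 -96.2 126. ] axis deg 2.71
backfence 1140 c [ 619.6 -195.3] size [ 18.2 171.2] a 2.4 mean [ 619.2 -195.6  126. ] axis deg 92.39
plate 3863 c [ 513.9 -168.1] size [189.4 237.6] a 2.6 mean [ 481.5 -222.5   30.3] axis deg 134.09
greyboard 32543 c [559.9 -18.5] size [476.5 611.1] a 0.3 mean [518.1 -31.1  18.2] axis deg 91.02
```

```bash
cat >> h.py <<'E'
def R(yaw): # tool down, tool y axis at world angle yaw
    c,s=np.cos(yaw),np.sin(yaw)
    y=np.array([c,s,0]); z=np.array([0,0,-1.]); x=np.cross(y,z)
    return np.stack([x,y,z],1)
E
python3 - <<'E'
from fit import *
W=np.load('/tmp/top0.npz')['W']
rect(W,.106,.122,(.5,.665),(.07,.115),'end')
p=W[(W[...,2]>.03)&(W[...,2]<.075)&(W[...,0]>.55)&(W[...,0]<.65)&(W[...,1]>.005)&(W[...,1]<.062)]
r=np.hypot(p[:,0]-.589,p[:,1]-.0025); p=p[(r>.028)&(r<.054)]
d=p.mean(0)-[.589,.0025,0]; print('handle',len(p),d,np.degrees(np.arctan2(d[1],d[0])), r.max())
print('tool R',m.current_tcp_rot().round(3))
for yaw in (0,90,-90,180):
  for pos in [(.534,-.175,.3),(.589,.003,.2),(.536,.17,.2),(.45,-.18,.2)]:
    q=m.inverse_kinematics(pos,R(np.radians(yaw))); print(yaw,pos,None if q is None else np.round(q,2))
m.move_ptp((.49,-.175,.36),R(np.pi))
for c in ['wrist']:
    im,W=snap(c,'wrist1.png'); np.savez('/tmp/w1.npz',im=im,W=W)
    K=m.get_calibration(c); print(-np.array(K['R']).T@np.array(K['t']),np.array(K['R'])[2])
print(m.current_time())
E
```

```text
end 931 c [600.   97.9] size [ 20.3 130.8] a 85.6 mean [599.5  97.4 114.3] axis deg -4.3
handle 69 [0.01046361 0.03692538 0.06584673] 74.1787623211295 0.051294747250592486
tool R [[ 0.951  0.311 -0.   ]
 [ 0.311 -0.951 -0.   ]
 [-0.     0.    -1.   ]]
0 (0.534, -0.175, 0.3) [-0.4   0.31  1.53 -0.    1.3  -0.4 ]
0 (0.589, 0.003, 0.2) [-0.07  0.45  1.58 -0.    1.11 -0.07]
0 (0.536, 0.17, 0.2) [ 0.22  0.41  1.65 -0.    1.08  0.22]
0 (0.45, -0.18, 0.2) [-0.48  0.27  1.85 -0.    1.02 -0.48]
90 (0.534, -0.175, 0.3) [-0.4   0.31  1.53 -0.    1.3  -1.97]
90 (0.589, 0.003, 0.2) [-0.07  0.45  1.58 -0.    1.11 -1.64]
90 (0.536, 0.17, 0.2) [ 0.22  0.41  1.65 -0.    1.08 -1.35]
90 (0.45, -0.18, 0.2) [-0.48  0.27  1.85 -0.    1.02 -2.05]
-90 (0.534, -0.175, 0.3) [-0.4   0.31  1.53 -0.    1.3   1.17]
-90 (0.589, 0.003, 0.2) [-0.07  0.45  1.58 -0.    1.11  1.5 ]
-90 (0.536, 0.17, 0.2) [ 0.22  0.41  1.65 -0.    1.08  1.8 ]
-90 (0.45, -0.18, 0.2) [-0.48  0.27  1.85 -0.    1.02  1.09]
180 (0.534, -0.175, 0.3) [-0.4   0.31  1.53 -0.    1.3   2.74]
180 (0.589, 0.003, 0.2) None
180 (0.536, 0.17, 0.2) None
180 (0.45, -0.18, 0.2) [-0.48  0.27  1.85 -0.    1.02  2.66]
[ 0.49059988 -0.25170353  0.50182235] [-5.96852252e-05  2.97400109e-01 -9.54752937e-01]
3.225
```

View wrist.

Run:
```python
from fit import *
W=np.load('/tmp/w1.npz')['W']
rect(W,.05,.07,(.48,.56),(-.22,-.15),'pin')
rect(W,.119,.135,(.42,.59),(-.15,-.06),'endfence')
rect(W,.119,.135,(.58,.67),(-.34,-.12),'backfence')
rect(W,.034,.042,(.42,.60),(-.3,-.12),'bed')
W=np.load('/tmp/top0.npz')['W']
for a,b in ((.66,.68),(.67,.69),(.68,.7)): rect(W,.09,.13,(a,b),(.05,.12),'endtail')
```

```text
pin 283 c [ 535.  -181.6] size [23.4 16. ] a 1.1 mean [ 534.8 -181.3   58.3] axis deg 2.82
endfence 2425 c [523.6 -99.5] size [133.1  18.7] a 2.1 mean [ 523.3 -100.4  124.9] axis deg 2.44
backfence 3755 c [ 620.2 -201.9] size [ 19.2 164.2] a 2.3 mean [ 619.3 -207.2  124.9] axis deg 92.41
bed 13402 c [ 531.3 -182.6] size [141.7 130.4] a 2.4 mean [ 529.7 -186.2   37.4] axis deg 1.81
endtail 149 c [669.8  92.7] size [20.2 20. ] a 86.8 mean [669.5  91.6 113. ] axis deg 94.23
endtail 72 c [675.4  92.2] size [19.8  9.9] a 87.0 mean [674.9  91.4 113.5] axis deg 84.06
endtail 17 c [693.   75.3] size [ 9.4 50. ] a 24.5 mean [697.2  62.  100.3] axis deg 113.72
```

View pics/wrist1.png

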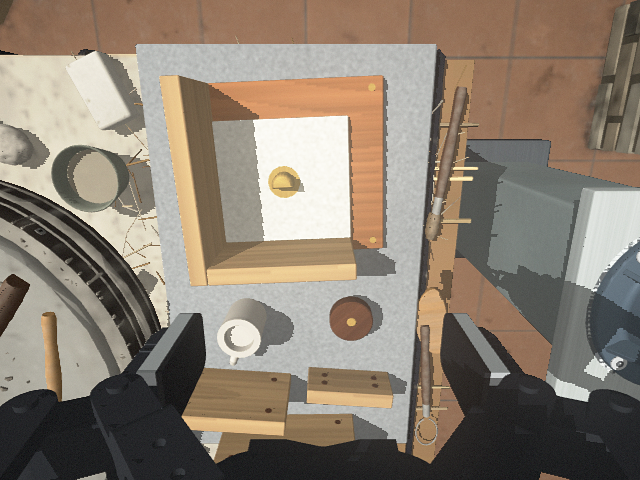

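The wrist view shows the pin at (285,183), flat side down towards the end fence, with the model at (243,330) and the plug at (350,318). It puts the base about 3 mm lower in y than the top camera does. A wrist view with the tool turned half a turn should cancel that offset.

Run:
```python
from fit import *
W=np.load('/tmp/w1.npz')['W']
rect(W,.045,.06,(.4,.5),(-.05,.04),'plug')
rect(W,.07,.09,(.54,.65),(-.03,.03),'model rim')
m.move_ptp((.52,-.25,.36),R(0))
im,W=snap('wrist','wrist2.png')
rect(W,.05,.07,(.48,.56),(-.22,-.15),'pin')
rect(W,.119,.135,(.42,.59),(-.15,-.06),'endfence')
rect(W,.119,.135,(.58,.67),(-.34,-.12),'backfence')
rect(W,.034,.042,(.42,.60),(-.3,-.12),'bed')
m.move_ptp((.53,-.03,.36),R(0))
im,W=snap('wrist'); np.savez('/tmp/w3.npz',im=im,W=W)
rect(W,.045,.06,(.4,.5),(-.05,.04),'plug')
rect(W,.07,.09,(.54,.65),(-.03,.03),'model rim')
rect(W,.106,.122,(.5,.7),(.07,.115),'end')
rect(W,.104,.124,(.4,.66),(.13,.2),'side')
print(m.current_time())
```

```text
plug 1390 c [455.4  -6.4] size [52.3 54.2] a 0.8 mean [455.8  -8.   51.1] axis deg 98.44
model rim 1099 c [5.898e+02 4.000e-01] size [51.5 51.4] a 30.6 mean [ 5.896e+02 -5.000e-01  7.740e+01] axis deg 70.35
pin 304 c [ 534.8 -181.2] size [23.2 15.2] a 0.1 mean [ 535.  -180.6   58.6] axis deg 4.17
endfence 3997 c [523.4 -99.1] size [133.2  18.6] a 2.4 mean [523.7 -99.7 125.1] axis deg 2.41
backfence 3880 c [ 619.8 -202.1] size [ 19. 164.] a 2.3 mean [ 618.8 -196.6  125.1] axis deg 92.4
bed 15100 c [ 528.8 -185.2] size [142.5 130.4] a 0.1 mean [ 529.5 -180.6   37.4] axis deg 0.06
plug 1930 c [455.5  -6. ] size [53.4 53. ] a 89.4 mean [455.6  -5.3  51.3] axis deg 48.57
model rim 1422 c [5.892e+02 4.000e-01] size [50.6 51. ] a 22.9 mean [590.    1.6  77.6] axis deg 82.67
end 4214 c [607.9  95.4] size [ 20.4 145.9] a 85.6 mean [607.1  95.  113.1] axis deg -4.42
side 0
6.9333
```

```bash
cat >> h.py <<'E'
O=np.array([.5344,-.1779,.018]); YB=np.radians(2.4)
def B(x,y,z): # base frame mm -> world m
    c,s=np.cos(YB),np.sin(YB); return O+np.array([c*x-s*y,s*x+c*y,z])/1000
E
python3 - <<'E'
from h import *
W=np.load('/tmp/w3.npz')['W']
p=W[(W[...,2]>.04)&(W[...,2]<.076)]; q=p[:,:2]-[.5894,.0004]; r=np.hypot(*q.T); k=(r>.03)&(r<.054)&(q[:,1]>0)
d=q[k].mean(0); ang=np.degrees(np.arctan2(d[1],d[0])); print('handle',k.sum(),ang,r[k].max())
yaw=np.radians(ang-90); yaw=np.radians(-16) if abs(ang-74)>4 else yaw
m.set_gripper(1.0,40)
m.move_ptp((.5894,.0004,.12),R(yaw))
m.move_l((.5894,.0004,.018+.024),max_speed=.12)
m.set_gripper(0.0,40)
print(m.current_grip_width()*85,m.current_grip_force())
m.move_l((.5894,.0004,.20),max_speed=.2)
m.move_ptp(B(0,0,80+24),R(YB))
print(m.current_ee_pos(),B(0,0,104),m.current_force(),m.current_time())
snap('wrist','w4.png')
m.look_for
E
```

```text
handle 215 74.87843135342766 0.05116590994979439
48.85088233189225 41.32223905879073
[ 0.53460201 -0.17733904  0.12177485] [ 0.5344 -0.1779  0.122 ] [ 1.11675839  1.12588999 -1.98307709] 11.125
```

View pics/w4.png

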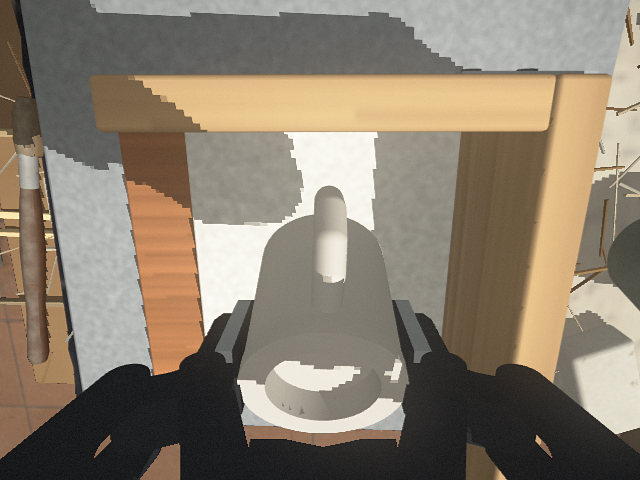

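The model is held upright with its handle (330,230) pointing at the end fence. I measure the rim in the hand, then lower it while watching the force.

```bash
cat >> h.py <<'E'
def circ(W,z0,z1,c,rmin=.02,rmax=.032):
    p=W[(W[...,2]>z0)&(W[...,2]<z1)]; q=p[:,:2]-c; r=np.hypot(*q.T); p=p[(r<rmax)]
    h=cv2.convexHull((p[:,:2]*1000).astype(np.float32)); return cv2.minEnclosingCircle(h),len(p),p[:,2].mean()
E
python3 - <<'E'
from h import *
im,W=snap('wrist')
print(circ(W,.150,.17,m.current_ee_pos()[:2]))
p=W[(W[...,2]>.11)&(W[...,2]<.158)]; q=p[:,:2]-m.current_ee_pos()[:2]; r=np.hypot(*q.T); k=(r>.032)&(r<.056)&(q[:,1]>0.02)
d=q[k].mean(0); print('handle',k.sum(),np.degrees(np.arctan2(d[1],d[0]))-90)
f0=m.current_force()
for z in (60,48,45,42,40):
    m.move_l(B(0,0,z+24),max_speed=.06 if z<60 else .12)
    f=m.current_force()-f0; print(z,f.round(1),m.current_ee_pos().round(4))
    if f[2]>6: break
print(m.current_time())
E
```

```text
(((534.9500122070312, -173.8192138671875), 31.139408111572266), 20298, np.float64(0.1596719303611448))
handle 3271 1.8541863138529777
60 [0.  0.8 0.1] [ 0.5344 -0.1772  0.1017]
48 [-0.4  0.8 -0.1] [ 0.5342 -0.1778  0.0897]
45 [ 0.1  0.1 -0.2] [ 0.5346 -0.178   0.0872]
42 [-7.7  4.2 25. ] [ 0.5349 -0.1781  0.0862]
12.3917
```

Run:
```python
from h import *
m.move_l(B(0,0,46+24),max_speed=.06); f0=m.current_force()
offs=[(0,-1.5),(0,1.5),(-1.5,0),(1.5,0),(1.5,-1.5),(-1.5,-1.5),(1.5,1.5),(-1.5,1.5),(0,-3),(0,3),(-3,0),(3,0),(1.5,-3),(-1.5,-3),(1.5,3),(-1.5,3)]
for o in offs:
    m.move_l(B(*o,45.5+24),max_speed=.06)
    m.move_l(B(*o,42.5+24),max_speed=.04)
    f=m.current_force()-f0; print(o,f.round(1),m.current_ee_pos().round(4))
    if f[2]<4:
        m.move_l(B(*o,39+24),max_speed=.04); f=m.current_force()-f0; print('in?',f.round(1),m.current_ee_pos().round(4))
        if f[2]<8: break
print(m.current_time())
```

```text
(0, -1.5) [-8.9  2.1 24. ] [ 0.5346 -0.1795  0.0862]
(0, 1.5) [-7.9  4.2 28. ] [ 0.5346 -0.1764  0.0862]
(-1.5, 0) [-9.7  2.5 28.1] [ 0.5331 -0.1782  0.0861]
(1.5, 0) [-7.9  4.  27.1] [ 0.5362 -0.1779  0.0861]
(1.5, -1.5) [-8.6  2.7 26.7] [ 0.5362 -0.1795  0.0861]
(-1.5, -1.5) [-10.3   3.2  30.5] [ 0.533  -0.1795  0.0861]
(1.5, 1.5) [-6.5  4.6 28.1] [ 0.5362 -0.1764  0.0862]
(-1.5, 1.5) [-7.5  2.9 27.8] [ 0.533  -0.1766  0.086 ]
(0, -3) [-7.1  1.6 23.2] [ 0.5348 -0.181   0.0858]
(0, 3) [-7.8  4.5 25.8] [ 0.5345 -0.1749  0.0859]
(-3, 0) [-9.3  2.1 26.6] [ 0.5315 -0.1781  0.0859]
(3, 0) [-6.4  2.9 24.5] [ 0.5376 -0.1778  0.0859]
(1.5, -3) [-6.5 -0.1 20.9] [ 0.5365 -0.1811  0.0857]
(-1.5, -3) [-6.3  2.  20.4] [ 0.5334 -0.1811  0.0857]
(1.5, 3) [-7.   3.9 26.4] [ 0.5359 -0.1748  0.0859]
(-1.5, 3) [-9.4  3.3 26.7] [ 0.5328 -0.1751  0.0859]
20.6833
```

Run:
```python
from h import *
m.move_l(B(0,0,52+24),max_speed=.08)
ee=m.current_ee_pos(); print(ee)
im,W=snap('wrist','w5.png'); np.savez('/tmp/w5.npz',im=im,W=W)
im2,W2=snap('side'); np.savez('/tmp/s5.npz',im=im2,W=W2)
cv2.imwrite('pics/s5.png',cv2.resize(im2[230:430,200:460,::-1],None,fx=3,fy=3))
q=W[...,:2]-ee[:2]; M=(abs(W[...,2]-(.018+.052+.062))<.008)&(np.hypot(q[...,0],q[...,1])<.035)&(im.min(-1)>90)
cv2.imwrite('pics/w5m.png',np.where(M[...,None],im[:,:,::-1],im[:,:,::-1]//3))
p=W[M]; print(len(p),p[:,2].mean(),np.percentile(p,[1,50,99],axis=0))
print(cv2.fitEllipse(cv2.convexHull((p[:,:2]*1000).astype(np.float32))))
```

```text
[ 0.53458501 -0.17809231  0.09375562]
15584 0.13215118683409324 [[ 0.50596694 -0.20300616  0.12414027]
 [ 0.53460736 -0.16683354  0.13249927]
 [ 0.56341052 -0.14465012  0.13986117]]
((534.9083251953125, -173.85118103027344), (61.296852111816406, 62.18097686767578), 142.33189392089844)
```

View pics/w5m.png

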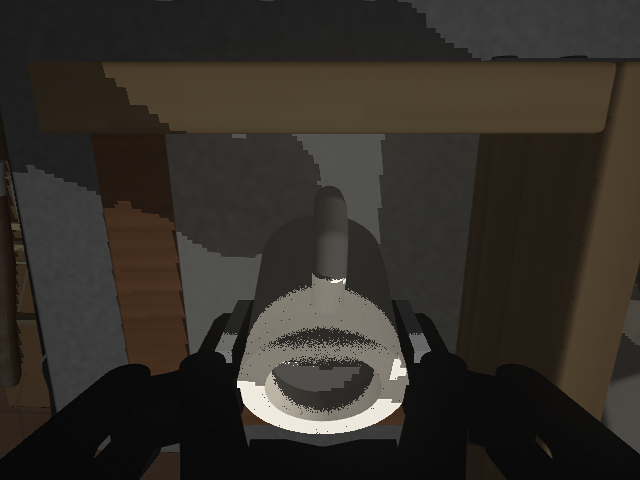

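View pics/s5.png

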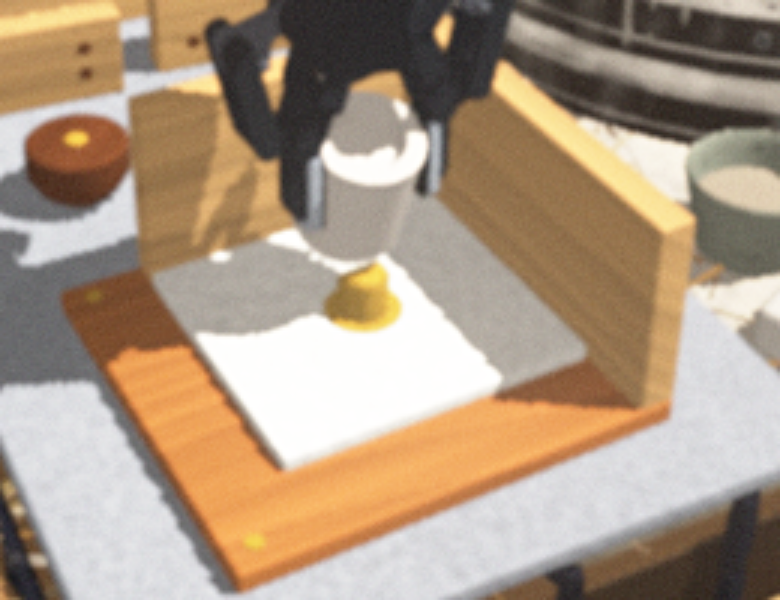

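Run:
```python
from h import *
W=np.load('/tmp/w5.npz')['W']
for u in (290,345): print(u,[(v,*(W[v,u]*1000).round(0).astype(int)) for v in range(190,450,10) if W[v,u,2]==W[v,u,2]])
for v in (350,385,400,): print(v,[(u,*(W[v,u]*1000).round(0).astype(int)) for u in range(240,410,12) if W[v,u,2]==W[v,u,2]])
```

```text
290 [(190, np.int64(518), np.int64(-139), np.int64(38)), (200, np.int64(518), np.int64(-144), np.int64(38)), (210, np.int64(518), np.int64(-149), np.int64(37)), (220, np.int64(518), np.int64(-154), np.int64(37)), (230, np.int64(522), np.int64(-144), np.int64(92)), (240, np.int64(522), np.int64(-146), np.int64(98)), (250, np.int64(523), np.int64(-148), np.int64(103)), (260, np.int64(523), np.int64(-149), np.int64(109)), (270, np.int64(524), np.int64(-151), np.int64(114)), (280, np.int64(524), np.int64(-153), np.int64(118)), (290, np.int64(524), np.int64(-154), np.int64(123)), (300, np.int64(525), np.int64(-156), np.int64(126)), (310, np.int64(525), np.int64(-156), np.int64(131)), (320, np.int64(525), np.int64(-158), np.int64(134)), (330, np.int64(526), np.int64(-158), np.int64(139)), (340, np.int64(526), np.int64(-160), np.int64(140)), (350, np.int64(526), np.int64(-164), np.int64(139)), (360, np.int64(525), np.int64(-178), np.int64(124)), (370, np.int64(525), np.int64(-182), np.int64(123)), (380, np.int64(525), np.int64(-187), np.int64(120)), (390, np.int64(525), np.int64(-191), np.i
[... 3356 characters left out ...]
nt64(132)), (264, np.int64(518), np.int64(-187), np.int64(131)), (276, np.int64(521), np.int64(-188), np.int64(129)), (288, np.int64(524), np.int64(-192), np.int64(125)), (300, np.int64(528), np.int64(-194), np.int64(122)), (312, np.int64(532), np.int64(-194), np.int64(122)), (324, np.int64(536), np.int64(-195), np.int64(121)), (336, np.int64(540), np.int64(-194), np.int64(122)), (348, np.int64(544), np.int64(-192), np.int64(123)), (360, np.int64(548), np.int64(-191), np.int64(125)), (372, np.int64(551), np.int64(-188), np.int64(129)), (384, np.int64(554), np.int64(-186), np.int64(131)), (396, np.int64(558), np.int64(-186), np.int64(131)), (408, np.int64(561), np.int64(-184), np.int64(133))]
```

The model has tipped about 19° about the grip axis: the rim is at z 0.140 in front and 0.126 behind. I'll set it down on a free part of the bed so it rocks upright, measure it, and regrip lower, harder and with slower moves.

Run:
```python
from h import *
x,y=-40,-42
m.move_l(B(0,0,100),max_speed=.15)
m.move_l(B(x,y,100),max_speed=.12)
m.move_l(B(x,y,56),max_speed=.12); f0=m.current_force()
for z in range(54,40,-2):
    m.move_l(B(x,y,z),max_speed=.05); f=m.current_force()-f0
    print(z,f.round(1))
    if f[2]>12: break
m.set_gripper(0.75); m.set_gripper(1.0); m.dwell(.3)
m.move_l(B(x,y,160),max_speed=.25)
im,W=snap('wrist','w6.png'); np.savez('/tmp/w6.npz',im=im,W=W)
ee=m.current_ee_pos()[:2]; c=circ(W,.094,.106,ee,rmax=.04); print(c, ee)
c=np.array(c[0][0])/1000
p=W[(W[...,2]>.058)&(W[...,2]<.096)]; q=p[:,:2]-c; r=np.hypot(*q.T); k=(r>.03)&(r<.054)&(q[:,1]>0)
d=q[k].mean(0); print('yaw',k.sum(),np.degrees(np.arctan2(d[1],d[0]))-90,r[k].max(),m.current_time())
```

```text
54 [ 0.2  0.2 -0.3]
52 [-1.4 -0.3  0.2]
50 [-0.3  0.7  0.3]
48 [-0.1 -1.   1.1]
46 [-2.   0.5  6.1]
44 [-8.   3.8 26.4]
(((495.9759216308594, -204.6256561279297), 25.771820068359375), 3492, np.float64(0.09913444790325418)) [ 0.49559799 -0.22123145]
yaw 1163 -26.435017089857006 0.05398008125871667 25.625
```

View pics/w6.png

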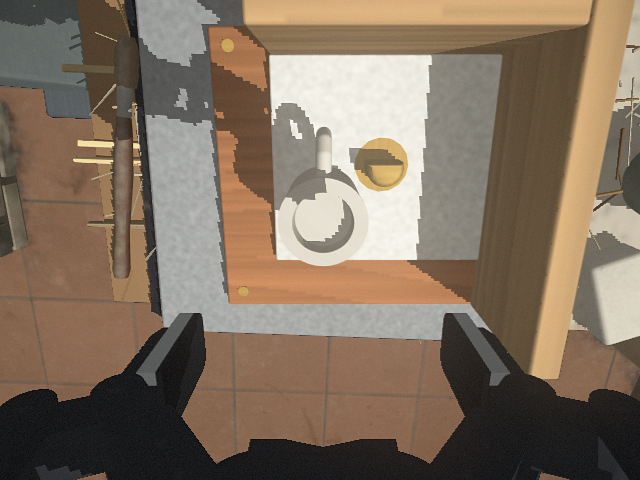

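The model is upright again, rim centre at (323,222) and handle straight up at (323,150), just front-left of the pin at (382,165). Regrip.

Run:
```python
from h import *
W=np.load('/tmp/w6.npz')['W']
p=W[(W[...,2]>.070)&(W[...,2]<.096)]; c=np.array([.496,-.2046]); q=p[:,:2]-c; r=np.hypot(*q.T); k=(r>.03)&(r<.054)&(q[:,1]>0)&(abs(q[:,0])<.02)
d=q[k].mean(0); yaw=np.arctan2(d[1],d[0])-np.pi/2; print('yaw',k.sum(),np.degrees(yaw),r[k].max())
if abs(np.degrees(yaw)-2.4)>8: raise SystemExit
z0=.038+.021
m.set_gripper(.85,100)
m.move_l((*c,.12),R(yaw),max_speed=.2)
m.move_l((*c,z0),max_speed=.12)
m.set_gripper(0,100); print(m.current_grip_width()*85,m.current_grip_force())
def prof(lift,fn=None):
    im,W=snap('wrist',fn); ee=m.current_ee_pos()
    q=W-np.array([*ee[:2],.038+lift+.062]); M=(abs(q[...,2])<.012)&(np.hypot(q[...,0],q[...,1])<.024)&(np.hypot(q[...,0],q[...,1])>.0185)
    s=q[M]; A=np.c_[s[:,:2],np.ones(len(s))]; co=np.linalg.lstsq(A,s[:,2],rcond=None)[0]; print('rim plane',len(s),np.degrees(co[:2]),co[2])
prof(0)
m.move_l((*c,z0+.032),max_speed=.04)
prof(.032)
m.move_l(B(0,0,52+21),R(YB),max_speed=.04)
prof(.032,'w7.png')
print(m.current_ee_pos(),m.current_force(),m.current_time())
```

```text
yaw 635 1.8990127731824573 0.05151549369407094
48.15722776808449 102.29635124873312
rim plane 7066 [0.01404201 0.00886846] -0.0006137740137405931
rim plane 7083 [-0.10387647  0.06690658] -0.002144027768544268
rim plane 7053 [-0.09309401  0.01923193] -0.0019425329756695075
[ 0.53425619 -0.17802418  0.09100929] [-1.1986016  -0.13661596 -1.66029124] 29.7833
```

View pics/w7.png

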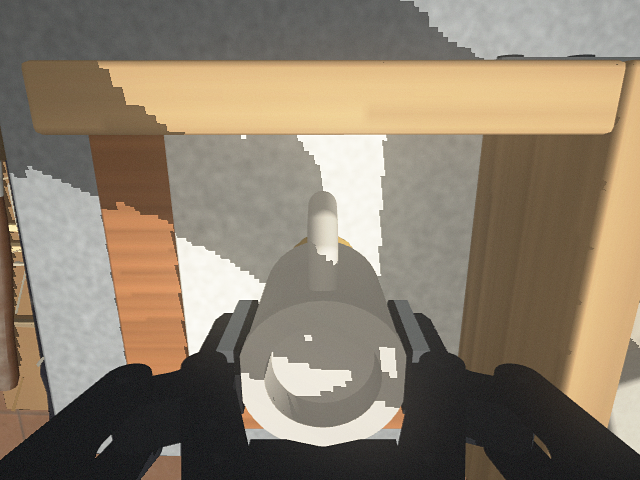

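The model is upright in the hand now (rim tilt under 0.15°). Insert it.

Run:
```python
from h import *
f0=m.current_force()
offs=[(0,0),(0,-1),(0,1),(-1,0),(1,0),(1,-1),(-1,-1),(1,1),(-1,1),(0,-2),(0,2),(-2,0),(2,0),(2,-2),(-2,-2),(2,2),(-2,2)]
for o in offs:
    m.move_l(B(*o,46+21),max_speed=.06)
    m.move_l(B(*o,42+21),max_speed=.03)
    f=m.current_force()-f0; print(o,f.round(1),m.current_ee_pos().round(4))
    if f[2]<6:
        for z in (40,37,33,29,25,22,20.5):
            m.move_l(B(*o,z+21),max_speed=.04); f=m.current_force()-f0; print(z,f.round(1),m.current_ee_pos().round(4))
            if f[2]>10: break
        if z<30: break
print(m.current_time())
```

```text
(0, 0) [ 0.7  0.3 -0.8] [ 0.5343 -0.1778  0.0808]
40 [ 1.4 -0.2 -0.1] [ 0.5343 -0.1779  0.0789]
37 [ 1.5  0.4 -0.8] [ 0.5343 -0.1778  0.0758]
33 [0.8 0.7 0.4] [ 0.5342 -0.1778  0.0717]
29 [ 1.   0.1 -1. ] [ 0.5342 -0.1779  0.0677]
25 [ 1.2  0.2 -1.6] [ 0.5343 -0.1779  0.0637]
22 [0.9 0.8 0.1] [ 0.5343 -0.1779  0.0608]
20.5 [-2.4  0.3  8.3] [ 0.5346 -0.178   0.0603]
32.0667
```

Seated. Next the plug.

Run:
```python
from h import *
m.set_gripper(1.0); e=m.current_ee_pos(); m.move_l((e[0],e[1],.20),max_speed=.25)
im,W=snap('wrist'); print('rim',circ(W,.094,.106,O[:2],rmax=.03))
p=np.array([.4554,-.006])
m.move_ptp((*p,.09),R(0))
m.move_l((*p,.021),max_speed=.12)
m.set_gripper(0,90); print(m.current_grip_width()*85,m.current_grip_force())
m.move_l((*p,.10),max_speed=.08); m.move_l((*p,.19),max_speed=.2)
m.move_l((*B(0,0,0)[:2],.19),R(YB),max_speed=.12)
m.move_l(B(0,0,98),max_speed=.1)
im,W=snap('wrist','w8.png'); e=m.current_ee_pos(); z=e[2]-.003+.034
q=W-np.array([*e[:2],z]); M=(abs(q[...,2])<.01)&(np.hypot(q[...,0],q[...,1])<.022); s=q[M]
co=np.linalg.lstsq(np.c_[s[:,:2],np.ones(len(s))],s[:,2],rcond=None)[0]; print('plug top plane deg',len(s),np.degrees(co[:2]),co[2])
print(m.current_force(),m.current_time())
```

```text
rim (((535.0049438476562, -177.3863525390625), 25.76227569580078), 3048, np.float64(0.09908489718531409))
51.68292531530997 90.52002092823386
plug top plane deg 12806 [-0.14390177 -0.02203818] -0.0020808281394826154
[ 0.02608363 -0.04291055 -0.95425172] 39.7333
```

View pics/w8.png

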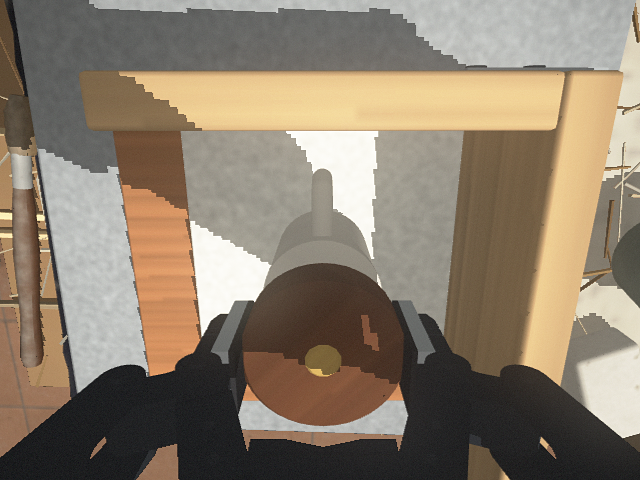

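Plug level over the mouth, model below with its handle at the fence. Seat it, then fetch the end board.

Run:
```python
from h import *
f0=m.current_force()
for z in (90,86,83,80,78,76.5,75,74):
    m.move_l(B(0.6,0.5,z),max_speed=.04); f=m.current_force()-f0
    if f[2]>4: break
print(z,f.round(1),m.current_ee_pos())
m.set_gripper(1.0,110); e=m.current_ee_pos(); m.move_l((e[0],e[1],.22),max_speed=.25)
im,W=snap('wrist'); s=W[(abs(W[...,2]-.125)<.006)&(np.hypot(W[...,0]-.535,W[...,1]+.1775)<.022)]
print('plug top',len(s),s.mean(0),s[:,2].std(),circ(W,.118,.131,[.535,-.1775],rmax=.032))
p=np.array([.6076,.0953]); y=np.radians(85.6)
m.set_gripper(.6)
m.move_ptp((*p,.15),R(y))
m.move_l((*p,.018+.045),max_speed=.15)
m.set_gripper(0,110); print(m.current_grip_width()*85,m.current_grip_force())
m.move_l((*p,.10),max_speed=.08); m.move_l((*p,.21),max_speed=.15)
print(m.current_force(),m.current_time())
```

```text
78 [-0.4 -0.4  4.3] [ 0.53534366 -0.17753167  0.09636634]
plug top 3889 [ 0.53500395 -0.17704944  0.12547588] 0.0007044942570689777 (((535.4793090820312, -177.42984008789062), 27.38037109375), 5901, np.float64(0.1252811447641089))
18.5937522828131 107.60033011436462
[-1.04338056  0.85204155 -1.53224809] 46.4
```

Run:
```python
from h import *
yw=YB+np.pi/2
m.move_l((*B(-1.5,-84,0)[:2],.21),R(yw),max_speed=.13)
m.move_l(B(-1.5,-83.5,35+45),max_speed=.12)
f0=m.current_force()
for z in (24,18,15,13,12,11,10):
    m.move_l(B(-1.5,-83.5,z+45),max_speed=.05); f=m.current_force()-f0
    if f[2]>5: break
print(z,f.round(1),m.current_ee_pos())
m.set_gripper(.5); e=m.current_ee_pos()
m.move_l((e[0],e[1],.24),max_speed=.2)
im,W=snap('top','t9.png')
W=W-np.array([0,.0025,0]); c,s=np.cos(YB),np.sin(YB)
b=(W-O)@np.array([[c,-s,0],[s,c,0],[0,0,1]]); np.save('/tmp/b9.npy',b)
k=(abs(b[...,2]-.108)<.008)&(b[...,1]<-.068)&(b[...,1]>-.11)&(b[...,0]<.073)&(b[...,0]>-.1)
p=b[k][:,:2]*1000; print(len(p),cv2.minAreaRect(p.astype(np.float32)) if len(p) else '',b[k][:,2].mean(),m.current_time())
```

```text
12 [-5.   2.3 12.9] [ 0.53659469 -0.26154564  0.07613955]
1016 ((-1.5632858276367188, -84.25350952148438), (144.1615753173828, 21.042512893676758), 0.10814168304204941) 0.10766228231462839 53.2
```

View pics/t9.png

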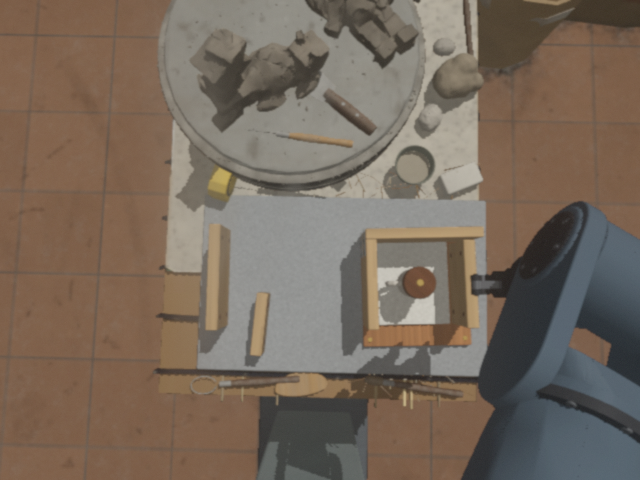

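The end board stands in place at (472,282), square and about 4 mm off the bed. The plug is in at (418,283). Now the side board.

Run:
```python
from h import *
p=np.array([.5365,.1685]); y=np.radians(90.7)
m.set_gripper(.6)
m.move_ptp((*p,.17),R(y))
m.move_l((*p,.018+.045),max_speed=.15)
m.set_gripper(0,110); print(m.current_grip_width()*85,m.current_grip_force())
m.move_l((*p,.10),max_speed=.08); m.move_l((*p,.21),max_speed=.15)
m.move_l((*B(-89,-1,0)[:2],.21),R(YB),max_speed=.13)
m.move_l(B(-88,-1,35+45),max_speed=.12)
f0=m.current_force()
for z in (24,18,15,13,12,11,10):
    m.move_l(B(-88,-1,z+45),max_speed=.05); f=m.current_force()-f0
    if f[2]>5: break
print(z,f.round(1),m.current_ee_pos())
m.set_gripper(.4); e=m.current_ee_pos()
m.move_l((e[0],e[1],.24),max_speed=.2)
m.move_l((.38,.05,.3),max_speed=.3)
im,W=snap('top','t10.png'); snap('side','s10.png')
W=W-np.array([0,.0025,0]); c,s=np.cos(YB),np.sin(YB)
b=(W-O)@np.array([[c,-s,0],[s,c,0],[0,0,1]]); np.save('/tmp/b10.npy',b)
for n,k in (('end',(b[...,1]<-.068)&(b[...,1]>-.11)&(b[...,0]<.073)&(b[...,0]>-.0755)),('side',(b[...,1]<.11)&(b[...,1]>-.11)&(b[...,0]<-.077)&(b[...,0]>-.12))):
    k=k&(abs(b[...,2]-.108)<.008); p=b[k][:,:2]*1000; print(n,len(p),cv2.minAreaRect(p.astype(np.float32)) if len(p) else '',b[k][:,2].mean())
k=(abs(b[...,2]-.108)<.008)&(np.hypot(b[...,0],b[...,1])<.035); print('plug',b[k].mean(0),len(b[k]))
print(m.current_time())
```

```text
18.575412360580984 107.12851166725159
12 [-2.7  3.3 12.7] [ 0.44667215 -0.1825712   0.07576426]
end 1159 ((-1.505462646484375, -84.35970306396484), (143.79510498046875, 21.326955795288086), 0.11149977147579193) 0.10782510524768939
side 1405 ((-87.39629364013672, -2.2968215942382812), (20.46074104309082, 180.64891052246094), 0.10501665621995926) 0.10808388841809267
plug [0.00101074 0.00085674 0.10816121] 856
65.575
```

View pics/s10.png

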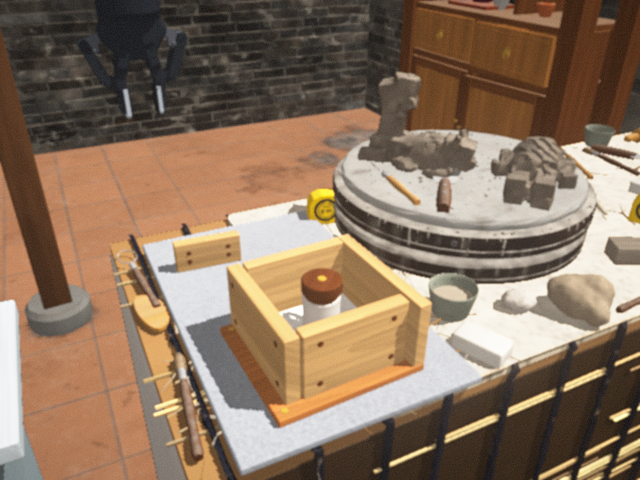

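View pics/t10.png

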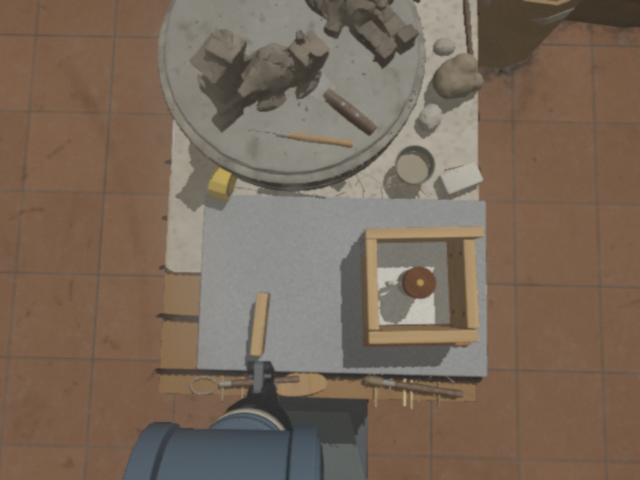

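The views show a closed box: side board along the front at (420,337), end board at (472,282), plug on the model at (418,283). The low board and water cup have not moved. All values are within tolerance, so I hand it in.

```bash
python3 -c "
from h import *
print(m.sign_off())"
```

```text
the job is handed in; nothing more can be done
None
```

The casting box is set up and handed in at about 66 s of the 96 s: model seated on the pin, plug in its mouth, and both tall boards standing on the ledge about 2–4 mm off the bed. By the last camera check everything was within tolerance; hand-in returned no verdict.

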